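# Load a strip boat into an upright guide carrier

## Robot

A 6-joint arm with a two-finger parallel gripper is mounted at the origin on a cart in front of the work surface, level with it; the furniture and walls round the work are solid. World frame = base frame: x ahead of the robot, y to its left, z up, the work surface at z = 0. Lengths are in m, angles in rad, forces in N, time in s.
With the tool pointing down it reaches from about 0.35 to 0.775 m from the base axis. Payload 7.3 kg.
Tool frame: the origin (TCP) lies midway between the tips of the shut fingers; the grasp point (between the pads) lies env.tcp_to_grasp behind it (env.tcp_to_grasp is the distance from the TCP to the grasp point, in m); x points along the fingers, y is the direction in which the jaws open and shut, and the axes are right-handed (so a half turn about x gives the same grasp; the last joint's range is limited). The gripper opens to 92 mm and grips with 3 to 60 N. Pads are 19 mm wide; open, the fingers measure 130 mm over their backs; the gripper's body (75 mm by 190 mm) begins 47 mm behind the grasp point.
Start: joints at [-1.468, 0.342, 1.524, -0, 1.275, -0.146], TCP at [0.129, -0.509, 0.206] pointing down, gripper open.
Joint ranges: [-2.53, 2.53], [-0.77, 2.02], [0.04, 2.7], [-1, 4.14], [0.28, 2.66], [-3.11, 3.11]. Speed limits (rad/s): [2.57, 2.57, 3.14, 3.14, 3.14, 3.14].

## Interface

Orientations are given as a unit quaternion [w, x, y, z].
In Python, from station import env gives the robot as it stands. The module is installed in compiled form; this text tells all that it offers. Calls block until the motion is done:
- env.move_ptp(position, orientation): joint-space move of the TCP to a pose.
- env.line_to(position, v=0.15, rot=None, threshold=None): straight line of the TCP; rot=None keeps the orientation; v is the mean speed in m/s. With threshold (N) it stops when the force on the tool has changed by that much, and returns True; else False.
- env.movej(angles): joint-space move.
- env.gripper_to(opening, f_grip=None): finger opening in m; f_grip is the grip in N (None keeps the last); returns when the fingers have stopped.
- env.sleep(seconds).
- env.solve_ik(position, orientation): joint angles nearest the present ones, or None.
- env.grab_frame(name): name is "side" or "top"; returns a dict with "frame" (384x512x3 uint8, red, green, blue), "intrinsics" (3x3 intrinsics, pixels), "rvec" (rotation vector, rad) and "tvec" (3), from world to camera coordinates, as OpenCV has them. Camera axes: x right, y down, z forward; pixel columns grow to the right and rows downward; lengths in m; the calibration is good to about 2 mm. A picture is of the moment at which its call begins. There is no depth.
A pose or a line that the arm cannot do raises env.IKError and nothing moves.
- env.close_job(): hands the job in, once; it reports no verdict.
Trained networks look in a picture, given as the dict that the camera call returned (one of the last four; its "shot" number tells which), for a name from the list of things; names that differ only in an ending like _2 or _b are one class to them, and where a whole thing is asked for, a point or a joint stands for the part that bears it (a point fixed in the world has none). Each returns a list of dicts, best first, with "confidence" (0 to 1); they miss things now and then, are a little off and sometimes report something else, mostly with a low value. They report only what shows in the picture. A call takes as long as a camera call.
- env.cut_out(picture, name): "region" (384x512 bool, what is visible of it) and "centre" ([column, row] in pixels, amid what is visible of it).
- env.pinpoint(picture, name): "centre" ([column, row] in pixels: a listed point, or the origin of a listed thing).
Readings, each from a call of its own:
- env.read_time(): time.
- env.read_joint_positions(): joint angles.
- env.read_qd(): joint speeds.
- env.read_joint_torque(): joint torques, N m.
- env.read_tcp_pos(): TCP position.
- env.read_orientation(): TCP orientation.
- env.read_contact_force(): force on the tool from outside, world axes, zero at the start.
- env.read_wrist_torque(): the same for the moment, N m.
- env.read_grip_width(): finger opening in m.
Only numpy, scipy, OpenCV 4.12 (cv2) and the standard library are available. Lean on these libraries where they do the work, as an engineer would, in place of code of your own. Each camera call takes 0.05 s, during which the arm holds its last target.

## Task

Draw the black strip boat out of the sloping white stand, stand it upright on a long edge and slide it gently down the black upright guides of the carrier until it rests fully on the stops; do not let it drop. Then swing the blue retainer arm over the boat as far as it goes. Leave the silver boat, note pad, tweezers and loupe where they lie.

Things in the scene. Friction and masses are not known exactly. Their poses are not given: they have to be found in the camera images.
- boat: black strip boat, a rigid plate 56 x 190 x 9 mm with a copper-coloured strip on one face, 0.12 kg. Origin: centre of its underside. x: across the 56 mm width, y: along the 190 mm length, z: through the 9 mm thickness. At the start it leans on a long edge in the stand, 25 degrees from vertical, upper edge away from the robot, x pointing up the slope. Grip it across its thickness at the upper edge
- boat_centre (a point): centre of the boat's volume (28 mm from both long edges, 4.5 mm above the underside); axes as the boat's
- stand: fixed sloping stand, base 100 x 196 x 12 mm with two white slotted holders, 16 mm wide, 78 mm either side of its middle (free between). Origin under its middle, on the worktop. Slots 12 mm wide, tilted 25 degrees to +x, floor about 50 mm up, lower wall 46 and upper wall 20 mm long: draw the boat out 25 mm or more along its own plane. Yaw within 0.25 rad; may swap sides with the carrier
- carrier: fixed upright carrier, base 90 x 262 x 12 mm, a black U-shaped vertical guide at each end. Origin on the worktop midway between the guides; y from guide to guide, x through the loaded boat's thickness, z up. Slots 12.5 mm wide in x, |y| = 72 to 97 mm; stops at z = 22; from z = 67 to the top at z = 80 they flare 5 mm each way as lead-in. Free between the guides above z = 12. Yaw within 0.25 rad
- carrier_seat (a point): where the boat's centre is when fully seated: 50 mm above the worktop, midway between the guides; axes as the carrier's. The boat then stands on a long edge from z = 22 to 78 mm. Either face and either long edge of the boat may go either way
- retainer (a joint): angle of the blue retainer arm about a vertical pivot at the carrier's +y end: 0 = shut at its stop, lying along -y over the seated boat's upper edge; grows to 1.75 rad as it swings out to the carrier's +x side; 1.3 to 1.7 at the start. Slight friction (under 1 N at the knob); it stays where it is left
- retainer_knob (a point): point on the axis of the retainer's upright blue knob (round, 13 mm diameter, from 89 to 123 mm above the worktop), 109 mm above the worktop, 70 mm from the pivot axis. The arm itself lies 83.5 to 89.5 mm above the worktop, 14 mm wide, reaching 79 mm from the pivot
- retainer_pivot (a point): point on the retainer's pivot axis, 109 mm above the worktop, at x = 0, y = +122 mm of the carrier
- silver_boat: silver-coloured strip boat 60 x 210 x 9 mm lying flat, a bystander; origin centre of its underside
- note_pad2: small note pad 60 x 105 x 12 mm lying flat, a bystander; origin centre of its underside
- tweezers: fine silver tweezers 18 x 125 x 10 mm lying on the side, a bystander; origin centre of its underside
- loupe2: folding loupe 52 x 30 x 16 mm, a bystander; origin centre of its underside

How it is judged:
On the way, in this order (a step that is already met when the one before it is completed fails the run):
1. the boat stands fully seated in the carrier's guides while the retainer is still swung out (z of boat_centre in the frame of carrier_seat between -0.004 and 0.003 m and horizontal distance between boat_centre and carrier_seat below 0.006 m and angle between the y axis of boat and the y axis of carrier, either way round below 0.06 rad and angle between the x axis of boat and the z axis of carrier, either way round below 0.09 rad and value of joint retainer above 0.6 rad), for 0.2 s.
2. the retainer is swung shut over the boat (value of joint retainer below 0.15 rad), for 0.2 s.
At the end, for the whole second after the job is handed in: the boat stands at rest on the stops in the guides (its centre within 6 mm sideways and 3 mm in height of the seat point, its length within 0.06 rad of the carrier's and its width within 0.09 rad of upright), and the retainer arm is within 0.15 rad of its shut stop (z of boat_centre in the frame of carrier_seat between -0.004 and 0.003 m and horizontal distance between boat_centre and carrier_seat below 0.006 m and angle between the y axis of boat and the y axis of carrier, either way round below 0.06 rad and angle between the x axis of boat and the z axis of carrier, either way round below 0.09 rad and value of joint retainer below 0.15 rad and linear speed of boat below 0.02 m/s); the robot touches nothing.
It fails at once if the boat falls in the guides (faster than 0.4 m/s there) (horizontal distance between boat_centre and carrier_seat below 0.02 m and z of boat_centre in the frame of carrier_seat below 0.055 m and linear speed of boat above 0.4 m/s).
It fails at once if a bystander (silver boat, note pad, tweezers or loupe) is moved by more than 20 mm (distance of any of silver_boat, note_pad2, tweezers, loupe2 from where it was at the start of the episode above 0.02 m).
It also fails if it takes over 61 s, if anything falls off the work surface, if the arm or the gripper's body presses on something with over 40 N, if the wrist force passes 120 N, or if a joint passes its speed limit or range.

## Working session

There is one attempt and no reset: what is moved stays moved. The work goes in short steps, each a Python script; the robot and the scene stay as the last script left them, time stands still between calls to the robot, and variables do not carry over. Pictures are saved under pics/ and viewed, and the job is handed in when it is done.

```bash
ls; mkdir -p pics; cat > h.py <<'E'
import numpy as np, cv2
from scipy.spatial.transform import Rotation as R
from station import env
def save(p,n): 
    im=cv2.cvtColor(p["frame"],cv2.COLOR_RGB2BGR); cv2.imwrite("pics/"+n,cv2.resize(im,(800,600),interpolation=cv2.INTER_CUBIC))
def ray(p,uv):
    Rm=cv2.Rodrigues(np.array(p["rvec"],float))[0]; t=np.array(p["tvec"],float).ravel()
    d=Rm.T@(np.linalg.inv(np.array(p["intrinsics"]))@np.array([uv[0],uv[1],1.])); return -Rm.T@t,d/np.linalg.norm(d)
def atz(p,uv,z):
    c,d=ray(p,uv); return c+d*(z-c[2])/d[2]
def tri(p1,u1,p2,u2):
    c1,d1=ray(p1,u1);c2,d2=ray(p2,u2)
    s=np.linalg.lstsq(np.c_[d1,-d2],c2-c1,rcond=None)[0]
    a=c1+s[0]*d1;b=c2+s[1]*d2; return (a+b)/2,np.linalg.norm(a-b)
def proj(p,X):
    return cv2.projectPoints(np.atleast_2d(np.array(X,float)),np.array(p["rvec"],float),np.array(p["tvec"],float),np.array(p["intrinsics"],float),None)[0][:,0]
E
python3 - <<'E'
from h import *
import pickle
np.set_printoptions(precision=4,suppress=True)
P={}
for n in("side","top"):
    p=env.grab_frame(n);P[n]=p;save(p,n+"0.png");print(n,ray(p,(256,192)))
pickle.dump(P,open("P0.pkl","wb"))
print(env.tcp_to_grasp,env.read_orientation(),env.read_tcp_pos(),env.read_time())
for k in["boat","boat_centre","stand","carrier","carrier_seat","retainer_knob","retainer_pivot","silver_boat","note_pad2","tweezers","loupe2"]:
    for n in P:
        try:r=env.pinpoint(P[n],k)
        except Exception as e: r=[];print(e)
        print(k,n,[(np.round(q["centre"],1),round(q["confidence"],2)) for q in r][:3])
print(env.read_time())
E
```

```text
pics
side (array([0.319 , 0.986 , 0.5175]), array([ 0.1949, -0.9062, -0.3753]))
top (array([ 0.3784, -0.0178,  1.0602]), array([ 0.154 ,  0.0225, -0.9878]))
0.0188 [ 0.0873  0.7017  0.0882 -0.7016] [ 0.1293 -0.5084  0.2057] 0.1
boat side [(array([256.3, 210.7]), 0.59), (array([213.1, 226.7]), 0.58)]
boat top [(array([239.2, 192.7]), 0.69), (array([173.2, 253.5]), 0.44), (array([316.3, 150.9]), 0.39)]
boat_centre side [(array([256., 209.]), 0.76)]
boat_centre top [(array([240.7, 200.1]), 0.89)]
stand side [(array([260.6, 236.3]), 0.58)]
stand top [(array([145.6, 247.5]), 0.72)]
carrier side [(array([271.4, 189.7]), 0.6)]
carrier top [(array([375.2, 199.3]), 0.83)]
carrier_seat side [(array([280.1, 177.5]), 0.86), (array([268.4, 170.1]), 0.38)]
carrier_seat top [(array([377.9, 196.8]), 0.81)]
retainer_knob side [(array([244. , 164.3]), 0.45), (array([256.6, 210.6]), 0.18)]
retainer_knob top [(array([342.9, 156.1]), 0.52)]
retainer_pivot side [(array([264.7, 172.1]), 0.57)]
retainer_pivot top [(array([329.2, 186. ]), 0.67)]
silver_boat side [(array([212.7, 225.3]), 0.73)]
silver_boat top [(array([245.9, 146.2]), 0.81)]
note_pad2 side [(array([294.5, 277.5]), 0.93)]
note_pad2 top [(array([173.2, 253.3]), 0.98)]
tweezers side [(array([284. , 293.4]), 0.69), (array([232. , 200.7]), 0.48)]
tweezers top [(array([142.9, 249.9]), 0.44)]
loupe2 side [(array([287.4, 291.9]), 0.65), (array([231. , 204.2]), 0.41)]
loupe2 top [(array([317.3, 152.2]), 0.56)]
1.2
```

View pics/top0.png

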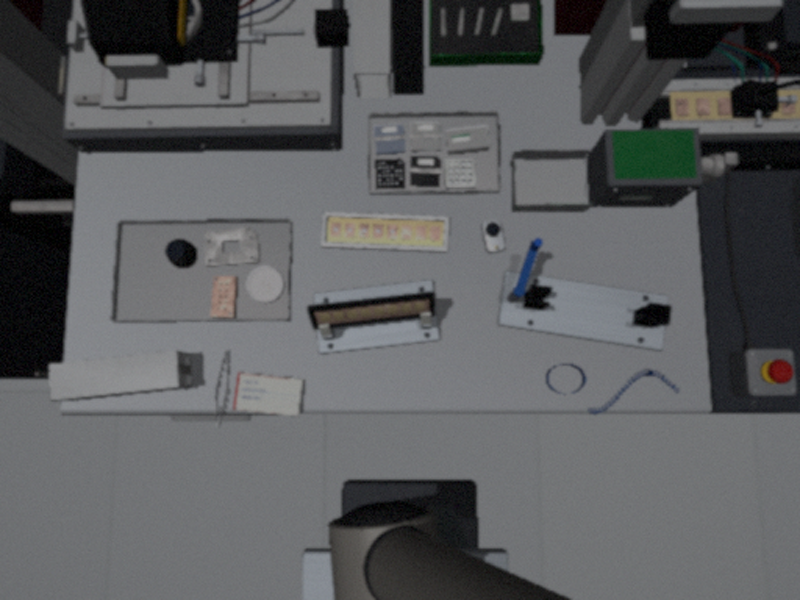

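View pics/side0.png

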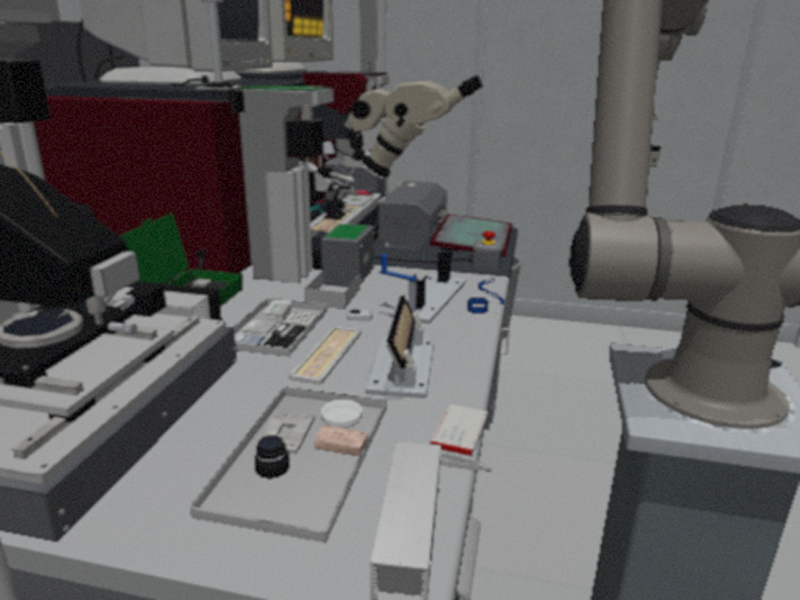

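The top picture has the stand with the boat around (375,315) and the carrier at (585,312), with its blue arm swung out to +x. The silver boat is at (385,232), the loupe at (493,235), and the pad and tweezers at (265,393). I'll zoom in to measure the stand and carrier.

```bash
python3 - <<'E'
import pickle,cv2,numpy as np
from h import *
np.set_printoptions(precision=4,suppress=True)
P=pickle.load(open("P0.pkl","rb"));p=P["top"];print(np.array(p["intrinsics"]))
im=cv2.cvtColor(p["frame"],cv2.COLOR_RGB2BGR)
for n,(x,y) in dict(a=(190,170),b=(312,145)).items():
    c=im[y:y+66 if n=='a' else y+85,x:x+100 if n=='a' else x+125]; s=8 if n=='a' else 6.4
    c=cv2.resize(c,None,fx=s,fy=s,interpolation=cv2.INTER_CUBIC); c=cv2.convertScaleAbs(c,alpha=1.5)
    c=c[:600,:800]
    cv2.imwrite(f"pics/crop_{n}.png",c)
print("seat",atz(p,(377.9,196.8),.05),"carrier",atz(p,(375.2,199.3),0),"pivot",atz(p,(329.2,186),.109),"knob",atz(p,(342.9,156.1),.109))
print("boatc tri",tri(p,(240.7,200.1),P["side"],(256,209)))
print("silver",atz(p,(245.9,146.2),.0),"loupe",atz(p,(317.3,152.2),0))
E
```

```text
[[420.2186   0.     251.9447]
 [  0.     420.2186 194.294 ]
 [  0.       0.       1.    ]]
seat [ 0.5216 -0.2881  0.05  ] carrier [ 0.5224 -0.2944 -0.    ] pivot [ 0.5391 -0.1634  0.109 ] knob [ 0.6087 -0.1969  0.109 ]
boatc tri (array([0.5169, 0.0415, 0.077 ]), np.float64(0.008571748364728248))
silver [0.6644 0.032  0.    ] loupe [ 0.6462 -0.1523  0.    ]
```

```bash
python3 - <<'E'
from h import *
print(env.solve_ik([.5,0,.15],[0,1,0,0]))
E
```

```text
None
```

View pics/crop_a.png

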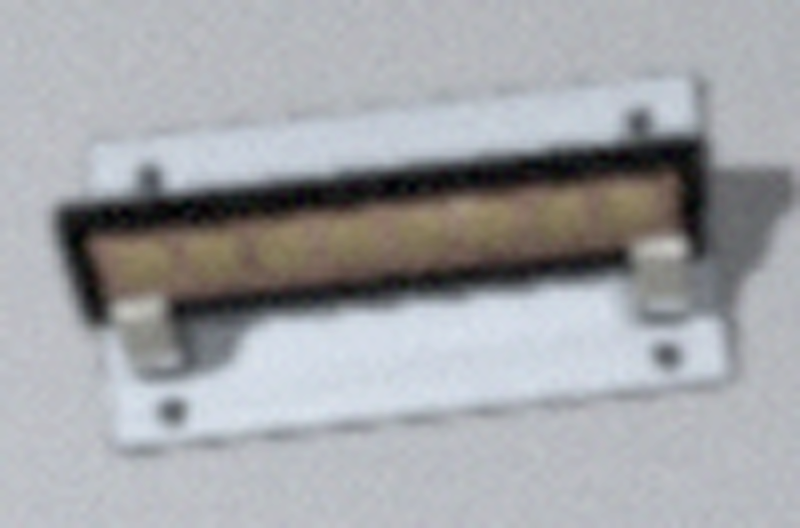

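View pics/crop_b.png

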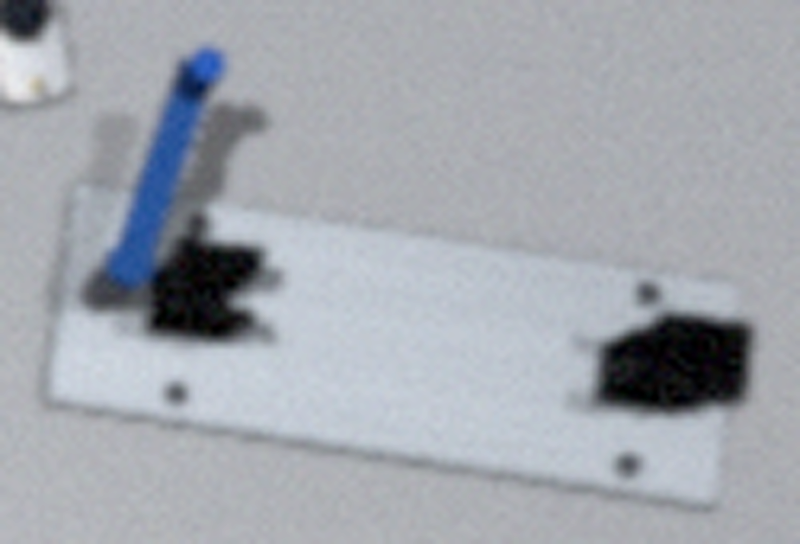

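```bash
cat > fit.py <<'E'
from h import *
from scipy.ndimage import map_coordinates, gaussian_filter
from scipy.optimize import least_squares
def edgefit(p,segs,x0,rad=4,iters=8,n=60,verbose=True,freeze=None):
    """segs(x)-> list of (A,B) 3D pts; edge = max |gradient| along normal"""
    g=gaussian_filter(cv2.cvtColor(p["frame"],cv2.COLOR_RGB2GRAY).astype(float),0.7)
    x=np.array(x0,float)
    def pts(x,return_n=False):
        P2=[];N=[];I=[]
        for i,(A,B) in enumerate(segs(x)):
            t=np.linspace(.05,.95,n)[:,None]; q=proj(p,A+(B-A)*t); d=q[-1]-q[0]; d/=np.linalg.norm(d)
            P2.append(q);N.append(np.tile([-d[1],d[0]],(n,1)));I+= [i]*n
        return np.vstack(P2),np.vstack(N),np.array(I)
    for it in range(iters):
        r=rad if it<3 else 2.
        q,N,I=pts(x); s=np.arange(-r,r+.01,.1)
        S=q[:,None]+N[:,None]*s[None,:,None]
        v=map_coordinates(g,[S[...,1],S[...,0]],order=3,mode='nearest'); G=np.abs(np.gradient(v,axis=1))
        k=G.argmax(1); w=G.max(1); ok=(k>0)&(k<len(s)-1)&(w>np.percentile(w,15))
        T=q+N*s[k][:,None]
        f=lambda x:(((pts(x)[0]-T)*N).sum(1))[ok]
        x=least_squares(f,x,loss='soft_l1',f_scale=.3).x
    res=f(x)
    if verbose:
        Io=I[ok]
        print("x",np.round(x,5),"rms px per seg",[ (round(float(res[Io==i].mean()),2),round(float(res[Io==i].std()),2)) for i in range(I.max()+1)])
    return x
def carrier_segs(x):
    c,s=np.cos(x[2]),np.sin(x[2]); f=lambda a,b,z:np.array([x[0]+c*a-s*b,x[1]+s*a+c*b,z])
    h,l=.045,.131;z=.012
    return [(f(h,-l,z),f(h,l,z)),(f(-h,-l,z),f(h,-l,z)),(f(-h,l,z),f(h,l,z)),(f(-h,-l,0.0),f(-h,l,0.0))]
def stand_segs(x):
    c,s=np.cos(x[2]),np.sin(x[2]); f=lambda a,b,z:np.array([x[0]+c*a-s*b,x[1]+s*a+c*b,z])
    h,l=.05,.098;z=.012
    return [(f(h,-l,z),f(h,l,z)),(f(-h,-l,z),f(-h,-l+.04,z)),(f(-h,-l,0.0),f(-h,l,0.0)),(f(-h,-l,z),f(-h+.03,-l,z)),(f(-h,l,z),f(-h+.03,l,z))]
def boat_segs_tilt(x):
    # x: centre xyz, yaw, tilt
    c,s=np.cos(x[3]),np.sin(x[3]); th=np.radians(25)
    ex=np.array([c*np.sin(th),s*np.sin(th),np.cos(th)]); ey=np.array([-s,c,0]); ez=np.cross(ex,ey)
    C=np.array([x[0],x[1],HZ])if len(x)<5 else np.array([x[0],x[1],x[4]])
    f=lambda a,b,z:C+a*ex+b*ey+z*ez
    return f,ex,ey,ez
E
python3 - <<'E'
import pickle
from fit import *
np.set_printoptions(precision=4,suppress=True)
P=pickle.load(open("P0.pkl","rb"));p=P["top"]
xc=edgefit(p,carrier_segs,[.5216,-.2890,-.15])
xs=edgefit(p,stand_segs,[.515,.035,.1])
im=cv2.cvtColor(p["frame"],cv2.COLOR_RGB2BGR); s=5
# boat at predicted
def bs(x,hz=.0765):
    c,s_=np.cos(x[2]),np.sin(x[2]); th=np.radians(25)
    ex=np.array([c*np.sin(th),s_*np.sin(th),np.cos(th)]); ey=np.array([-s_,c,0]); ez=np.cross(ex,ey)
    C=np.array([x[0],x[1],hz]);f=lambda a,b,z:C+a*ex+b*ey+z*ez
    return [ (f(.028,-.095,z),f(.028,.095,z)) for z in(-.0045,)]+[(f(-.02,b,.0045),f(.028,b,.0045)) for b in(-.095,.095)]+[(f(-.028,-.06,.0045),f(-.028,.06,.0045))]
xb=edgefit(p,bs,[xs[0],xs[1],xs[2]])
np.savez("fit.npz",xc=xc,xs=xs,xb=xb)
big=cv2.resize(im[130:235,180:440],None,fx=3,fy=3,interpolation=cv2.INTER_CUBIC)
for sg,col in((carrier_segs(xc),(0,0,255)),(stand_segs(xs),(0,200,0)),(bs(xb),(255,0,255))):
    for A,B in sg:
        q=(proj(p,[A,B])-[180,130]+.5)*3-.5
        cv2.line(big,tuple(int(v) for v in q[0]),tuple(int(v) for v in q[1]),col,1)
cv2.imwrite("pics/fit0.png",big)
# stand -> boat offset, knob check
c,s_=np.cos(xs[2]),np.sin(xs[2]);d=xb[:2]-xs[:2];print("boat in stand",c*d[0]+s_*d[1],-s_*d[0]+c*d[1])
c,s_=np.cos(xc[2]),np.sin(xc[2])
for n,uv in(("pivot",(329.2,186)),("knob",(342.9,156.1))):
    w=atz(p,uv,.109)[:2]-xc[:2];print(n,c*w[0]+s_*w[1],-s_*w[0]+c*w[1])
# knob top from crop (207,63), z .123 ; arm
uv=((207+.5)/6.4-.5+312,(63+.5)/6.4-.5+145);w=atz(p,uv,.123)[:2]-xc[:2];print("knobtop",c*w[0]+s_*w[1],-s_*w[0]+c*w[1])
E
```

```text
x [ 0.5276 -0.2895 -0.1689] rms px per seg [(0.38, 1.38), (-0.55, 0.25), (0.18, 0.47), (-0.0, 0.08)]
x [0.5206 0.0419 0.0984] rms px per seg [(1.85, 0.05), (-0.19, 0.94), (-0.11, 0.41), (-0.11, 0.37), (-0.3, 0.94)]
x [0.5151 0.0464 0.1048] rms px per seg [(-0.12, 0.13), (0.61, 0.12), (-0.15, 0.1), (0.26, 0.26)]
boat in stand -0.005000546255107604 0.005085813407221367
pivot -0.009903813127106127 0.12625996440381027
knob 0.06433631898544957 0.10488257709001667
knobtop 0.06478851869383478 0.10515284380832038
```

View pics/fit0.png

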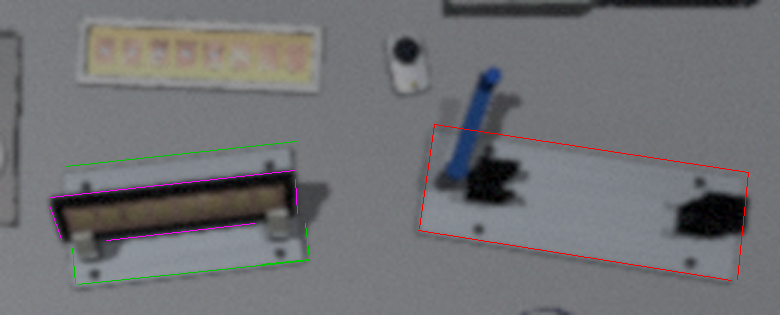

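```bash
python3 - <<'E'
import pickle
from fit import *
np.set_printoptions(precision=4,suppress=True)
P=pickle.load(open("P0.pkl","rb"));p=P["top"]
def rect(x,zn=.012):
    c,s=np.cos(x[2]),np.sin(x[2]); f=lambda a,b,z:np.array([x[0]+c*a-s*b,x[1]+s*a+c*b,z])
    h,l=x[3],x[4];z=.012
    return [(f(h,-l,z),f(h,l,z)),(f(-h,-l,z),f(h,-l,z)),(f(-h,l,z),f(h,l,z)),(f(-h,-l,zn),f(-h,l,zn))]
im=cv2.cvtColor(p["frame"],cv2.COLOR_RGB2BGR)
big=cv2.resize(im[130:235,180:440],None,fx=3,fy=3,interpolation=cv2.INTER_CUBIC)
for zn in(.012,0.):
  xc=edgefit(p,lambda x:rect(x,zn),[.525,-.2890,-.165,.042,.131],rad=2)
  xs=edgefit(p,lambda x:rect(x,zn),[.518,.042,.1,.047,.098],rad=2)
  if zn==0:break
  for sg,col in((rect(xc),(0,0,255)),(rect(xs),(0,200,0))):
    for A,B in sg:
        q=(proj(p,[A,B])-[180,130]+.5)*3-.5
        cv2.line(big,tuple(int(v) for v in q[0]),tuple(int(v) for v in q[1]),col,1)
cv2.imwrite("pics/fit1.png",big)
# known-size check: silver boat 60x210x9
def sb(x):
    c,s=np.cos(x[2]),np.sin(x[2]); f=lambda a,b,z:np.array([x[0]+c*a-s*b,x[1]+s*a+c*b,z])
    h,l=x[3],x[4];z=.009
    return [(f(h,-l,z),f(h,l,z)),(f(-h,-l,z),f(h,-l,z)),(f(-h,l,z),f(h,l,z)),(f(-h,-l,z),f(-h,l,z))]
edgefit(p,sb,[.664,.032,0,.03,.105],rad=2)
E
```

```text
x [ 0.5236 -0.2891 -0.1683  0.0426  0.1321] rms px per seg [(0.04, 0.5), (0.02, 0.23), (0.0, 0.17), (-0.0, 0.07)]
x [0.5167 0.0456 0.1087 0.0476 0.0957] rms px per seg [(0.0, 0.12), (-0.17, 0.6), (0.03, 0.88), (-0.05, 0.34)]
x [ 0.5245 -0.2892 -0.1682  0.0418  0.1321] rms px per seg [(0.04, 0.51), (0.03, 0.24), (-0.0, 0.16), (-0.0, 0.07)]
x [0.5172 0.0457 0.1084 0.047  0.0958] rms px per seg [(0.0, 0.11), (-0.17, 0.6), (0.03, 0.89), (-0.05, 0.35)]
x [ 0.6581  0.0267 -0.052   0.0289  0.0989] rms px per seg [(0.05, 0.35), (0.0, 0.15), (-0.02, 0.21), (0.0, 0.14)]
```

View pics/fit1.png

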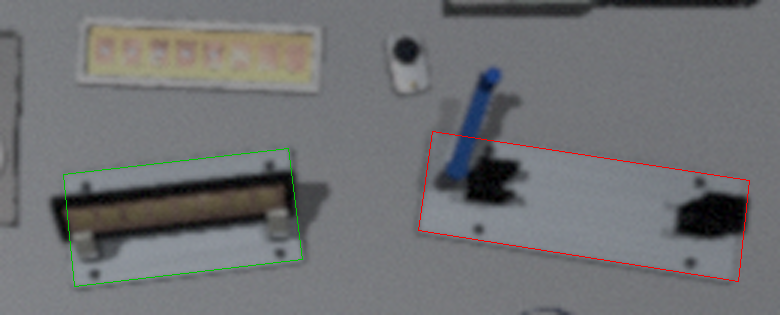

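```bash
python3 - <<'E'
import pickle
from fit import *
np.set_printoptions(precision=4,suppress=True)
P=pickle.load(open("P0.pkl","rb"));p=P["top"]
x=[.5238,-.2891,-.1683]
c,s=np.cos(x[2]),np.sin(x[2]); f=lambda a,b,z:np.array([x[0]+c*a-s*b,x[1]+s*a+c*b,z])
def draw(p,o,k,sz,name,segs,al=2.2):
    im=cv2.cvtColor(p["frame"],cv2.COLOR_RGB2BGR)[o[1]:o[1]+sz[1],o[0]:o[0]+sz[0]]
    big=cv2.convertScaleAbs(cv2.resize(im,None,fx=k,fy=k,interpolation=cv2.INTER_CUBIC),alpha=al)
    for A,B,col in segs:
        q=(proj(p,[A,B])-o+.5)*k-.5
        cv2.line(big,tuple(int(v) for v in q[0]),tuple(int(v) for v in q[1]),col,1)
    cv2.imwrite("pics/"+name,big)
S=[]
for sg in(1,-1):
    for z,h,col in((.08,.01125,(0,0,255)),(.022,.00625,(0,255,0))):
        Q=[f(-h,sg*.072,z),f(h,sg*.072,z),f(h,sg*.097,z),f(-h,sg*.097,z)]
        S+=[(Q[i],Q[(i+1)%4],col) for i in range(4)]
Q=[f(-.045,-.131,.012),f(.045,-.131,.012),f(.045,.131,.012),f(-.045,.131,.012)]
S+=[(Q[i],Q[(i+1)%4],(255,255,0)) for i in range(4)]
S+=[(f(0,.122,.0895),f(0,.122,.109),(255,0,255))]
draw(p,np.array([312,145]),6.4,(125,85),"car_top.png",S)
draw(P["side"],np.array([215,155]),8,(95,65),"car_side.png",S)
# boat free length/width and height
for hz in(.0745,.0765,.0785):
  def bs(x):
    c,s_=np.cos(x[2]),np.sin(x[2]); th=np.radians(25)
    ex=np.array([c*np.sin(th),s_*np.sin(th),np.cos(th)]); ey=np.array([-s_,c,0]); ez=np.cross(ex,ey)
    C=np.array([x[0],x[1],hz]);f=lambda a,b,z:C+a*ex+b*ey+z*ez
    l,w=x[3],.028
    return [(f(w,-l,-.0045),f(w,l,-.0045))]+[(f(-.018,b,.0045),f(w,b,.0045)) for b in(-l,l)]+[(f(-w,-.06,.0045),f(-w,.06,.0045))]
  xb=edgefit(p,bs,[.5151,.0464,.105,.095])
draw(p,np.array([190,165]),6.4,(100,75),"boat_top.png",[(A,B,(0,0,255)) for A,B in bs(xb)])
draw(P["side"],np.array([235,180]),10,(60,60),"boat_side.png",[(A,B,(0,0,255)) for A,B in bs(xb)])
E
```

```text
x [0.5149 0.0508 0.1064 0.0905] rms px per seg [(-0.16, 0.13), (-0.01, 0.29), (-0.0, 0.11), (0.26, 0.28)]
x [0.5146 0.0507 0.1061 0.0903] rms px per seg [(-0.15, 0.14), (-0.01, 0.29), (-0.0, 0.11), (0.24, 0.28)]
x [0.5143 0.0505 0.1058 0.0901] rms px per seg [(-0.13, 0.14), (-0.01, 0.3), (-0.0, 0.11), (0.2, 0.27)]
```

View pics/car_top.png

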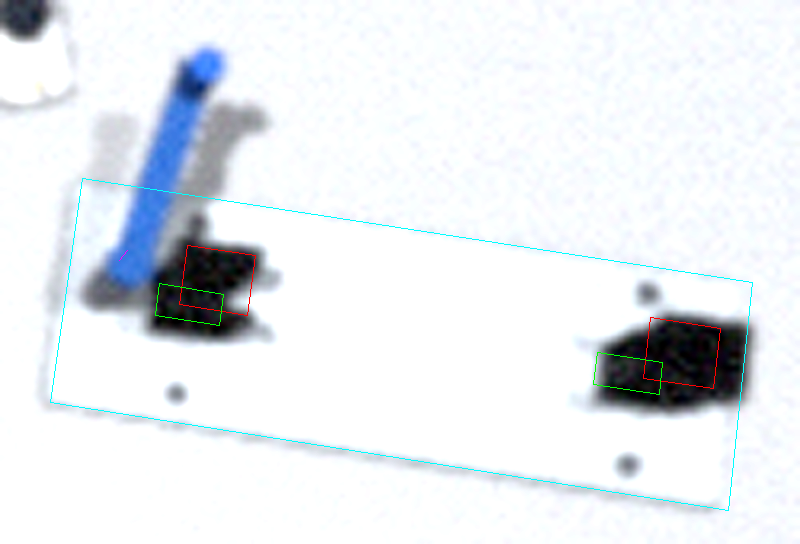

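View pics/car_side.png

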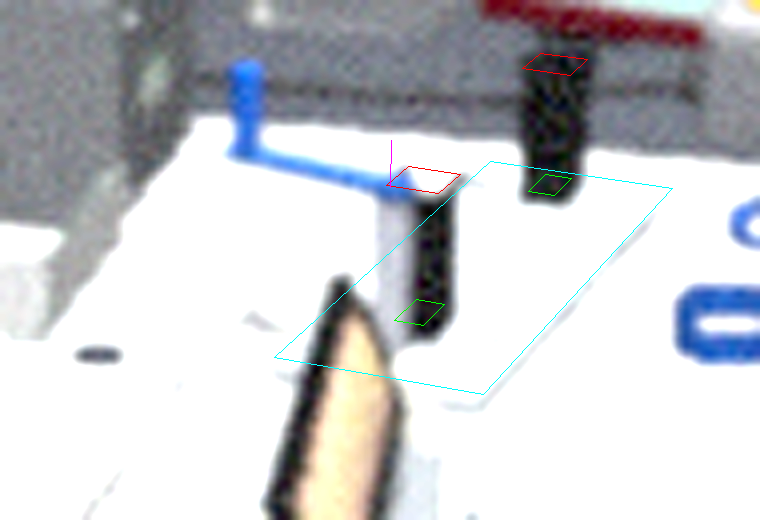

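View pics/boat_top.png

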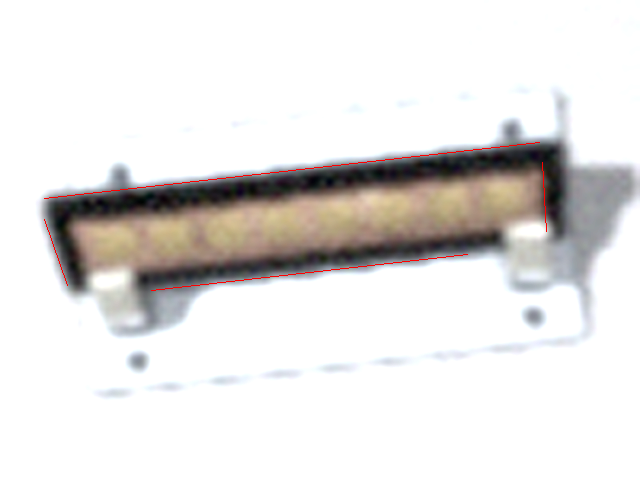

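View pics/boat_side.png

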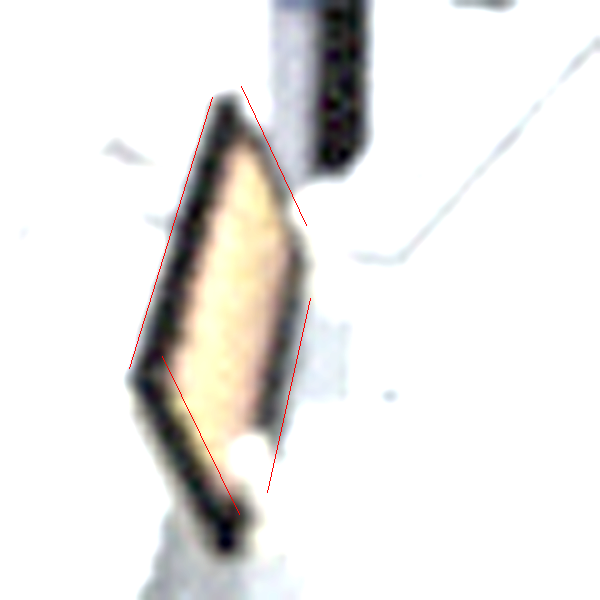

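```bash
cat >> fit.py <<'E'
def bsf(hz,free=True):
  def bs(x):
    c,s_=np.cos(x[2]),np.sin(x[2]); th=np.radians(25)
    ex=np.array([c*np.sin(th),s_*np.sin(th),np.cos(th)]); ey=np.array([-s_,c,0]); ez=np.cross(ex,ey)
    C=np.array([x[0],x[1],hz]);f=lambda a,b,z:C+a*ex+b*ey+z*ez
    l,w=(x[3] if len(x)>3 else .095),.028
    return [(f(w,-l,-.0045),f(w,l,-.0045))]+[(f(-.012,-l,.0045),f(w,-l,.0045)),(f(-.024,l,.0045),f(w,l,.0045))]+[(f(-w,-.06,.0045),f(-w,.06,.0045))]
  return bs
def draw(p,o,k,sz,name,segs,al=2.2):
    im=cv2.cvtColor(p["frame"],cv2.COLOR_RGB2BGR)[o[1]:o[1]+sz[1],o[0]:o[0]+sz[0]]
    big=cv2.convertScaleAbs(cv2.resize(im,None,fx=k,fy=k,interpolation=cv2.INTER_CUBIC),alpha=al)
    for A,B,col in segs:
        q=(proj(p,[A,B])-o+.5)*k-.5
        cv2.line(big,tuple(int(v) for v in q[0]),tuple(int(v) for v in q[1]),col,1)
    cv2.imwrite("pics/"+name,big)
E
python3 - <<'E'
import pickle
from fit import *
np.set_printoptions(precision=4,suppress=True)
P=pickle.load(open("P0.pkl","rb"));p=P["top"]
for z in(.099,.103):
  L=atz(p,((45.5)/6.4-.5+190,200.5/6.4-.5+165),z);Rr=atz(p,(563.5/6.4-.5+190,143.5/6.4-.5+165),z)
  print(L,Rr,np.linalg.norm(L-Rr),(L+Rr)/2,np.arctan2(-(L-Rr)[0],(L-Rr)[1]))
for hz in(.0745,.0765,.0785):
  for x0 in([.5151,.0464,.105,.0955],[.5151,.0464,.105]):
    xb=edgefit(p,bsf(hz),x0,rad=1.5)
    if hz==.0765: xx=xb
draw(p,np.array([190,165]),6.4,(100,75),"boat_top2.png",[(A,B,(0,0,255)) for A,B in bsf(.0765)(xx)])
draw(P["side"],np.array([235,180]),10,(60,60),"boat_side2.png",[(A,B,(0,0,255)) for A,B in bsf(.0765)(xx)])
E
```

```text
[0.5205 0.1421 0.099 ] [ 0.5397 -0.0459  0.099 ] 0.18900453502391984 [0.5301 0.0481 0.099 ] 0.10197713544561665
[0.5199 0.1415 0.103 ] [ 0.5391 -0.0458  0.103 ] 0.18821800123852114 [0.5295 0.0479 0.103 ] 0.10197713544561586
x [0.5153 0.0471 0.106  0.0943] rms px per seg [(-0.16, 0.13), (-0.0, 0.13), (-0.0, 0.1), (0.25, 0.27)]
x [0.5153 0.0467 0.1046] rms px per seg [(-0.14, 0.14), (0.44, 0.13), (-0.13, 0.09), (0.28, 0.27)]
x [0.515  0.0469 0.1061 0.0941] rms px per seg [(-0.15, 0.13), (-0.01, 0.14), (-0.0, 0.1), (0.24, 0.28)]
x [0.5151 0.0464 0.105 ] rms px per seg [(-0.12, 0.13), (0.58, 0.14), (-0.15, 0.09), (0.26, 0.26)]
x [0.5147 0.0468 0.1061 0.0939] rms px per seg [(-0.14, 0.14), (-0.01, 0.14), (-0.0, 0.1), (0.22, 0.28)]
x [0.5149 0.0461 0.1048] rms px per seg [(-0.1, 0.13), (0.75, 0.13), (-0.16, 0.09), (0.24, 0.27)]
```

View pics/boat_top2.png

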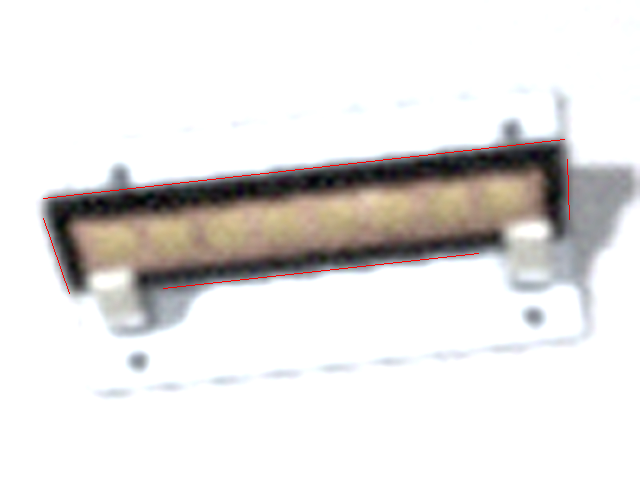

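View pics/boat_side2.png

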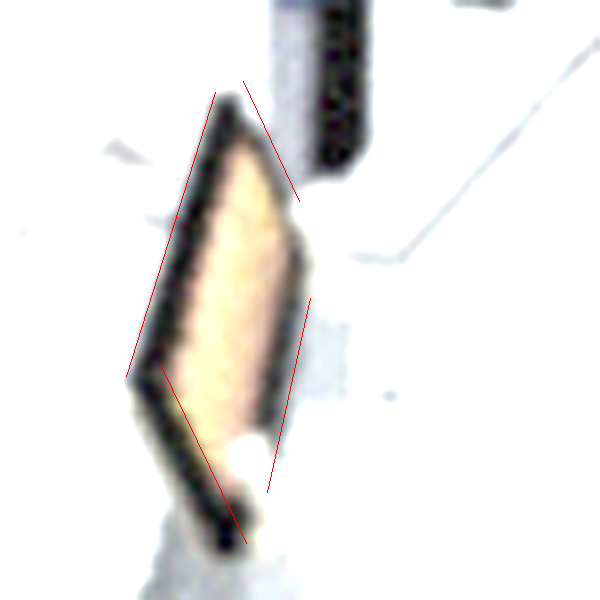

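```bash
cat > plan.py <<'E'
from h import *
xb=np.array([.5151,.0468,.0765]); yb=.1053
xc=np.array([.5238,-.2891]); yc=-.1683
def q_of(ex,sgn):  # tool x=-..., returns wxyz
    pass
def Rtool(tx,ty):
    tx=tx/np.linalg.norm(tx); ty=ty/np.linalg.norm(ty); return np.c_[tx,ty,np.cross(tx,ty)]
def quat(M):
    q=R.from_matrix(M).as_quat(); return [q[3],q[0],q[1],q[2]]
th=np.radians(25)
ex=np.array([np.cos(yb)*np.sin(th),np.sin(yb)*np.sin(th),np.cos(th)]); ey=np.array([-np.sin(yb),np.cos(yb),0]); ez=np.cross(ex,ey)
cx=np.array([np.cos(yc),np.sin(yc),0]); cy=np.array([-np.sin(yc),np.cos(yc),0]); up=np.array([0,0,1.])
A_G=.015   # grasp point above boat centre along ex
A_T=A_G-env.tcp_to_grasp
def grasp_q(s): return quat(Rtool(-ex,s*ez))
def place_q(s): return quat(Rtool(-up,-s*cx))  # ez ~ -cx
E
python3 - <<'E'
from plan import *
np.set_printoptions(precision=3,suppress=True)
for s in(1,-1):
    print(s)
    for n,pp,q in(("grasp",xb+A_T*ex,grasp_q(s)),("pre",xb+(A_T+.08)*ex,grasp_q(s)),("out",xb+(A_T+.1)*ex,grasp_q(s)),
      ("above",np.r_[xc,.2],place_q(s)),("seat",np.r_[xc,.05+A_T],place_q(s)),("rot",[.5,.0,.2],place_q(s))):
        print(n,np.round(pp,3),env.solve_ik(pp,q))
E
```

```text
1
grasp [0.514 0.047 0.073] [-0.022  0.737  1.319 -0.054  1.519  3.028]
pre [0.547 0.05  0.146] [-0.016  0.726  1.123 -0.052  1.725  3.023]
out [0.556 0.051 0.164] [-0.015  0.729  1.067 -0.052  1.779  3.022]
above [ 0.524 -0.289  0.2  ] [-0.632  0.482  1.321 -0.     1.338  2.678]
seat [ 0.524 -0.289  0.046] [-0.632  0.635  1.511 -0.     0.995  2.678]
rot [0.5 0.  0.2] None
-1
grasp [0.514 0.047 0.073] [-0.022  0.737  1.319 -0.054  1.519 -0.113]
pre [0.547 0.05  0.146] [-0.016  0.726  1.123 -0.052  1.725 -0.118]
out [0.556 0.051 0.164] [-0.015  0.729  1.067 -0.052  1.779 -0.12 ]
above [ 0.524 -0.289  0.2  ] [-0.632  0.482  1.321 -0.     1.338 -0.464]
seat [ 0.524 -0.289  0.046] [-0.632  0.635  1.511 -0.     0.995 -0.464]
rot [0.5 0.  0.2] [-0.153  0.302  1.601 -0.     1.239  0.015]
```

```bash
python3 - <<'E'
from plan import *
np.set_printoptions(precision=4,suppress=True)
s=-1;q=grasp_q(s)
env.move_ptp(xb+(A_T+.13)*ex,q)
env.gripper_to(.045)
env.line_to(xb+(A_T+.06)*ex,v=.2)
print(env.read_contact_force())
print(env.line_to(xb+A_T*ex,v=.08,threshold=8))
print(env.read_tcp_pos(),xb+A_T*ex,env.read_contact_force(),env.read_time())
for n in("side","top"): save(env.grab_frame(n),n+"1.png")
E
```

```text
[ 0.2849 -0.3082 -0.2877]
False
[0.5141 0.0466 0.0735] [0.5135 0.0466 0.0731] [0.2273 0.1625 0.3927] 6.0667
```

View pics/side1.png

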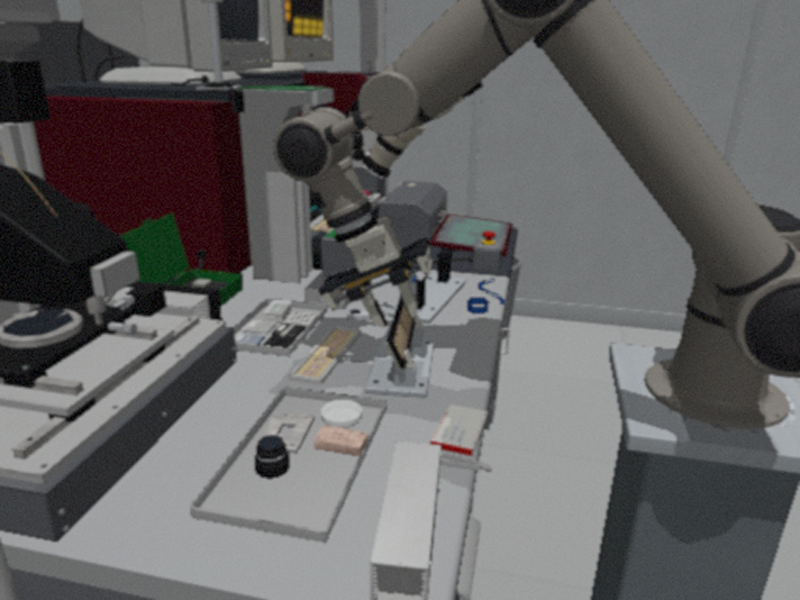

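View pics/top1.png

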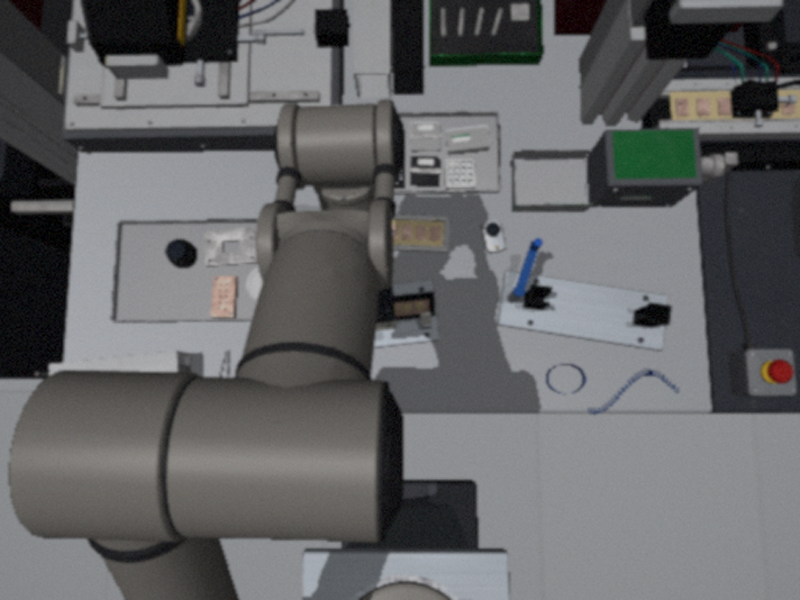

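The side view shows the fingers astride the boat's upper edge, around (385,310), with no contact force, so I'll grip and draw it out.

```bash
python3 - <<'E'
from plan import *
np.set_printoptions(precision=4,suppress=True)
env.gripper_to(0.0,f_grip=8)
print("w",env.read_grip_width(),"F",env.read_contact_force(),env.read_tcp_pos())
env.gripper_to(0.0,f_grip=35)
print("w",env.read_grip_width(),"F",env.read_contact_force(),env.read_tcp_pos())
r=env.line_to(xb+(A_T+.055)*ex,v=.06,threshold=25)
print(r,"F",env.read_contact_force(),env.read_tcp_pos(),env.read_grip_width(),env.read_time())
E
```

```text
w 0.009028961162406632 F [-0.0827  0.1736 -0.0989] [0.5136 0.0466 0.073 ]
w 0.008524544910337805 F [-0.0946  0.3396 -0.428 ] [0.5136 0.0466 0.073 ]
False F [ 0.2581 -0.1346 -0.7749] [0.5363 0.0491 0.1225] 0.008474170849301257 8.1167
```

```bash
python3 - <<'E'
from plan import *
import pickle
np.set_printoptions(precision=4,suppress=True)
p0=env.read_tcp_pos()
env.line_to(np.array([.50,.04,.22]),v=.2)
env.move_ptp(np.r_[xc,.2],place_q(-1))
env.sleep(.3)
print(env.read_tcp_pos(),env.read_contact_force(),env.read_grip_width(),env.read_time())
P={n:env.grab_frame(n) for n in("side","top")}
for n in P: save(P[n],n+"2.png")
pickle.dump(P,open("P2.pkl","wb"))
E
```

```text
[ 0.5242 -0.2882  0.2   ] [-1.2521 -0.3176 -0.5536] 0.008444775364615612 10.35
```

View pics/side2.png

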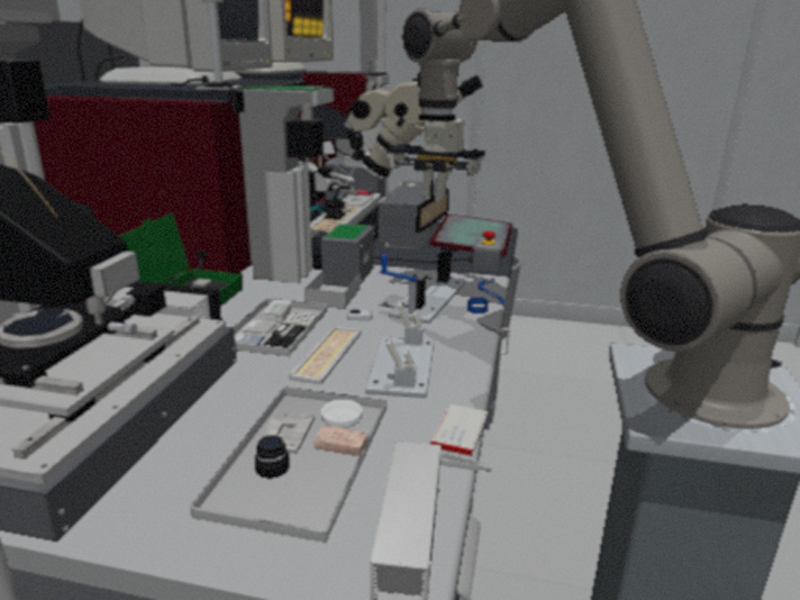

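View pics/top2.png

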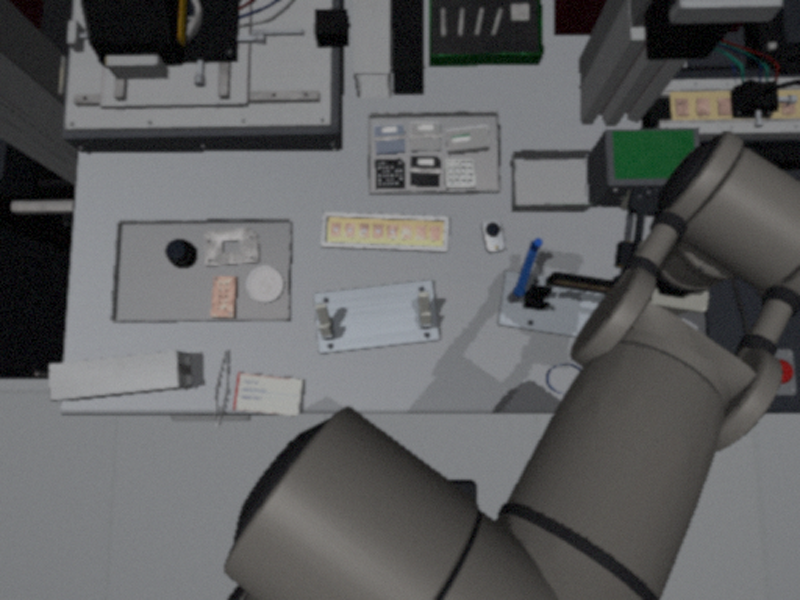

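```bash
python3 - <<'E'
from plan import *
from fit import draw
import pickle
np.set_printoptions(precision=4,suppress=True)
P=pickle.load(open("P2.pkl","rb"))
print(env.read_tcp_pos(),env.read_joint_positions(),env.solve_ik(np.r_[xc,.2],place_q(-1)))
C=np.array([.5242,-.2882,.2-A_T])
S=[]
for xo in(-.0045,.0045):
    Q=[C+a*up+b*cy+xo*cx for a,b in((-.028,-.095),(.028,-.095),(.028,.095),(-.028,.095))]
    S+=[(Q[i],Q[(i+1)%4],(0,0,255)) for i in range(4)]
draw(P["top"],np.array([330,160]),9,(85,60),"held_top.png",S,2.5)
draw(P["side"],np.array([240,110]),10,(60,60),"held_side.png",S,1.8)
E
```

```text
[ 0.524  -0.2886  0.2   ] [-0.6315  0.4823  1.3215  0.      1.3379 -0.464 ] [-0.6324  0.4823  1.3215 -0.      1.3378 -0.4641]
```

View pics/held_top.png

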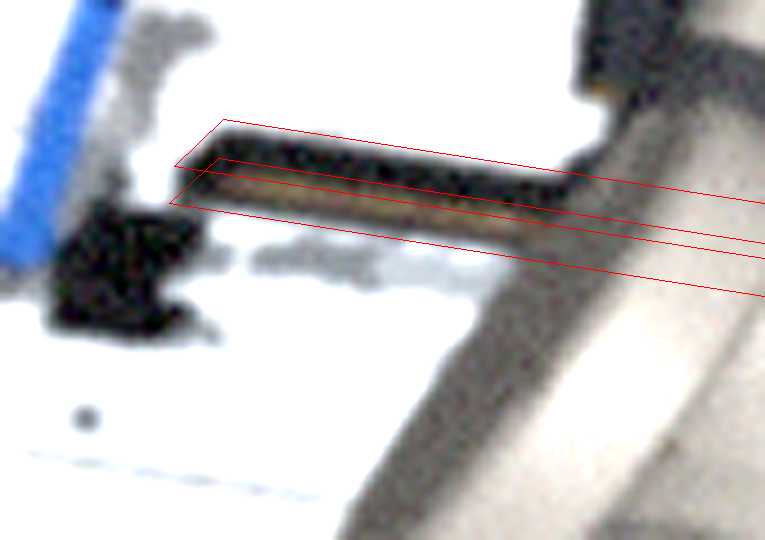

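View pics/held_side.png

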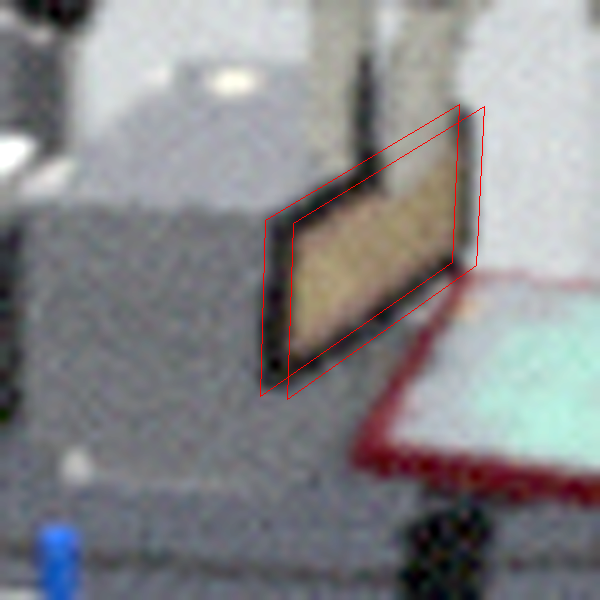

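```bash
python3 - <<'E'
from plan import *
from fit import draw
import pickle
np.set_printoptions(precision=4,suppress=True)
env.line_to(np.r_[xc,.111],v=.08,threshold=10)
env.sleep(.5)
t=env.read_tcp_pos();print(t,env.read_contact_force(),env.read_time())
P={n:env.grab_frame(n) for n in("side","top")}
pickle.dump(P,open("P3.pkl","wb"))
C=np.array([t[0],t[1],t[2]-A_T]);S=[]
for xo in(-.0045,.0045):
    Q=[C+a*up+b*cy+xo*cx for a,b in((-.028,-.095),(.028,-.095),(.028,.095),(-.028,.095))]
    S+=[(Q[i],Q[(i+1)%4],(0,0,255)) for i in range(4)]
draw(P["top"],np.array([320,160]),9,(85,60),"d_top.png",[],2.5)
draw(P["top"],np.array([320,160]),9,(85,60),"d_top_o.png",S,2.5)
draw(P["side"],np.array([240,140]),10,(60,60),"d_side.png",S,1.8)
for n in P: print(n,[(q["centre"],q["confidence"]) for q in env.pinpoint(P[n],"boat_centre")][:1], proj(P[n],C))
E
```

```text
[ 0.5238 -0.2891  0.1111] [-0.2519  0.0194 -1.7299] 12.2167
side [([277.5, 160.4], 0.87)] [[276.5636 159.7018]]
top [([246.6, 147.0], 0.63)] [[385.8806 191.732 ]]
```

View pics/d_top.png

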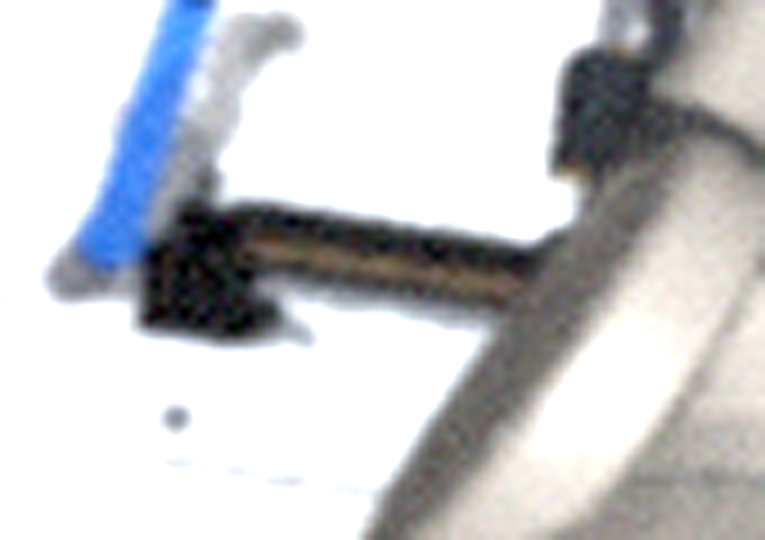

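View pics/d_top_o.png

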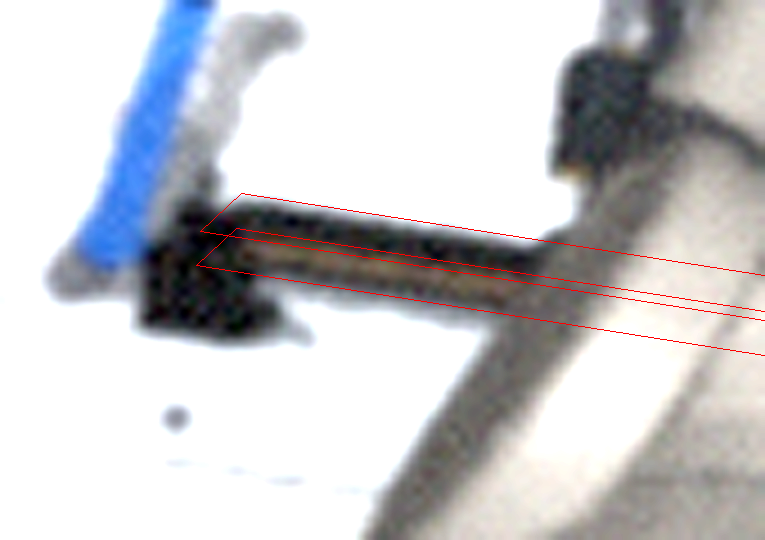

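View pics/d_side.png

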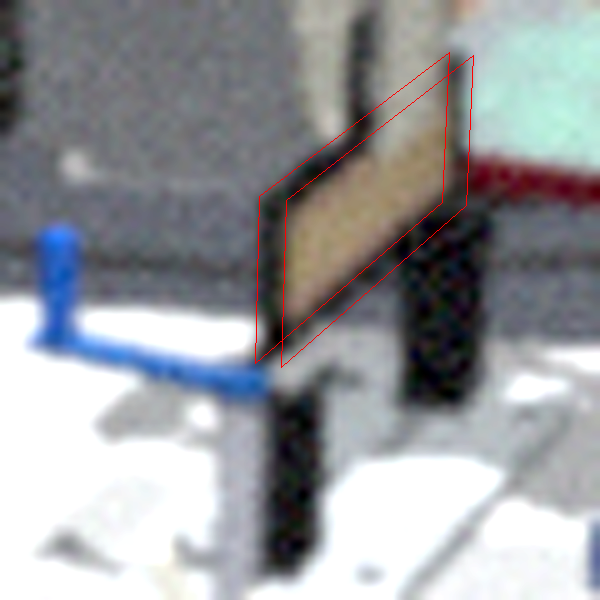

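```bash
python3 - <<'E'
from plan import *
np.set_printoptions(precision=4,suppress=True)
f0=np.array(env.read_contact_force())
zt=.05+A_T
r=env.line_to(np.r_[xc,.062],v=.04,threshold=6)
env.sleep(.1)
t=env.read_tcp_pos();print(r,t,"boat above seat",t[2]-zt,np.array(env.read_contact_force())-f0,env.read_wrist_torque(),env.read_time())
E
```

```text
True [ 0.5234 -0.2901  0.0952] boat above seat 0.04895313237842207 [-1.0717 -3.4715 -0.0973] [-0.7104  0.0186 -0.0322] 13.1
```

```bash
cat >> plan.py <<'E'
def fc():
    F=np.array(env.read_contact_force()); return np.array([F@cx,F@cy,F[2]])
E
python3 - <<'E'
from plan import *
np.set_printoptions(precision=4,suppress=True)
zt=.05+A_T
for d in(0,-.001,-.002,-.003):
    p=np.r_[xc,.0955]+d*cy
    env.line_to(p,v=.02); env.sleep(.1)
    t=env.read_tcp_pos(); e=t[:2]-xc
    print(d,fc(),e@cx[:2],e@cy[:2],t[2],env.read_wrist_torque())
print(env.read_time())
E
```

```text
0 [ 0.1289 -5.9365 -1.6429] 3.522725162555759e-05 -0.0005176639817807923 0.0956439853448113 [-1.1938  0.1488  0.0099]
-0.001 [ 0.3886 -2.6908 -0.2406] 5.339638836245303e-05 -0.0008521449581494643 0.09557641868061983 [-0.5868  0.0147  0.0119]
-0.002 [ 0.359  -0.7664 -1.1   ] -0.00012255591915073002 -0.0015040711935531464 0.09532284575510146 [-0.0135 -0.0724  0.0019]
-0.003 [ 0.4911  0.6855 -1.6574] -2.239071422916184e-05 -0.0029623688463628487 0.09546998043795007 [-0.0499 -0.0696  0.0088]
14.5
```

```bash
python3 - <<'E'
from plan import *
np.set_printoptions(precision=4,suppress=True)
zt=.05+A_T
d=-.0033
env.line_to(np.r_[xc,.0955]+d*cy,v=.02)
f0=fc()
r=env.line_to(np.r_[xc,.056]+d*cy,v=.03,threshold=6)
t=env.read_tcp_pos(); e=t[:2]-xc
print(r,fc()-f0,e@cx[:2],e@cy[:2],t[2]-zt,env.read_wrist_torque(),env.read_time())
E
```

```text
False [-0.877   0.4544 -0.098 ] 0.00013692561203272735 -0.0033563203449492336 0.010028067844088953 [-0.0753 -0.1101 -0.0017] 16.2167
```

Sliding freely down to 10 mm above the seat; I'll finish slowly against a threshold.

```bash
python3 - <<'E'
from plan import *
import pickle
np.set_printoptions(precision=4,suppress=True)
zt=.05+A_T
d=-.0033
r=env.line_to(np.r_[xc,zt-.006]+d*cy,v=.012,threshold=5)
t=env.read_tcp_pos(); e=t[:2]-xc
print(r,fc(),e@cx[:2],e@cy[:2],t[2]-zt,env.read_wrist_torque(),env.read_time())
env.sleep(.1)
print(fc(),env.read_tcp_pos()[2]-zt)
P={n:env.grab_frame(n) for n in("side","top")}
pickle.dump(P,open("P4.pkl","wb"))
from fit import draw
C=np.array([*(xc+d*cy[:2]),.05]);S=[]
for xo in(-.0045,.0045):
    Q=[C+a*up+b*cy+xo*cx for a,b in((-.028,-.095),(.028,-.095),(.028,.095),(-.028,.095))]
    S+=[(Q[i],Q[(i+1)%4],(0,0,255)) for i in range(4)]
draw(P["side"],np.array([230,140]),10,(60,60),"s_side.png",S,1.8)
E
```

```text
True [-0.9812  0.5917  4.6999] 8.25897182832759e-05 -0.0032103865534379803 0.0005242184021056404 [-0.1448 -0.0291  0.0186] 17.0333
[0.9764 0.7473 6.4943] 0.0005302036354030704
```

View pics/s_side.png

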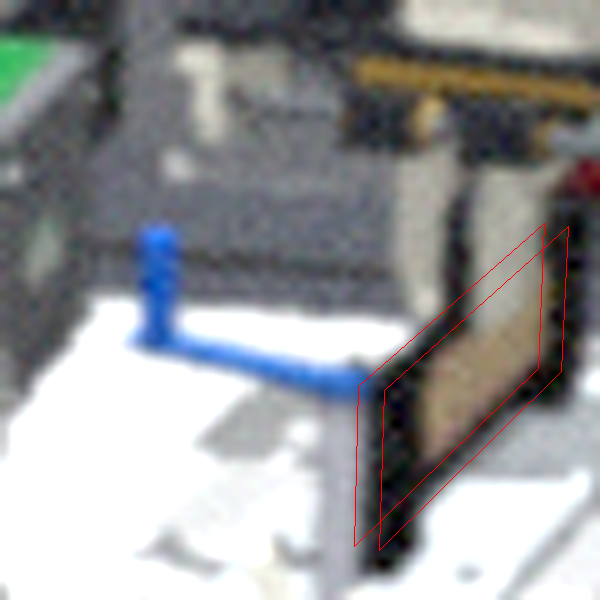

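```bash
python3 - <<'E'
from plan import *
import pickle
np.set_printoptions(precision=4,suppress=True)
zt=.05+A_T; d=-.0033
r=env.line_to(np.r_[xc,zt-.0012]+d*cy,v=.01,threshold=8)
print(r,fc(),env.read_tcp_pos()[2]-zt)
env.gripper_to(.03,f_grip=10); env.sleep(.2)
print(fc(),env.read_grip_width())
env.line_to(np.r_[xc,.17]+d*cy,v=.12,threshold=8)
print(fc(),env.read_tcp_pos())
env.move_ptp([.42,-.12,.25],place_q(-1))
P={n:env.grab_frame(n) for n in("side","top")}
pickle.dump(P,open("P5.pkl","wb"))
save(P["top"],"top5.png")
from fit import draw
C=np.array([*(xc+d*cy[:2]),.05]);S=[]
for xo in(-.0045,.0045):
    Q=[C+a*up+b*cy+xo*cx for a,b in((-.028,-.095),(.028,-.095),(.028,.095),(-.028,.095))]
    S+=[(Q[i],Q[(i+1)%4],(0,0,255)) for i in range(4)]
draw(P["side"],np.array([230,140]),9,(80,60),"r_side.png",S,1.8)
draw(P["top"],np.array([312,145]),6.4,(125,85),"r_top.png",S,2)
for n in P:
  for k in("retainer_knob","retainer_pivot","boat_centre"): print(n,k,[(q["centre"],q["confidence"]) for q in env.pinpoint(P[n],k)][:1])
print(env.read_time())
E
```

```text
True [-2.3591 -0.5115  6.2545] 0.0005172732141583286
[ 0.2714 -0.359  -0.0753] 0.03019325893389115
[-0.208  -0.0156 -0.2622] [ 0.5228 -0.292   0.1691]
side retainer_knob [([244.8, 165.3], 0.41)]
side retainer_pivot [([268.2, 172.9], 0.58)]
side boat_centre [([277.9, 178.9], 0.5)]
top retainer_knob [([340.1, 155.5], 0.67)]
top retainer_pivot []
top boat_centre [([342.6, 155.5], 0.51)]
20.6833
```

View pics/r_side.png

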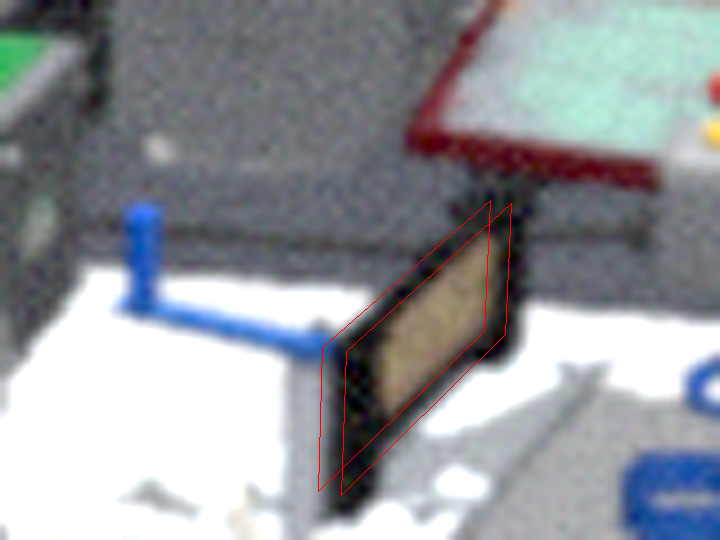

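View pics/r_top.png

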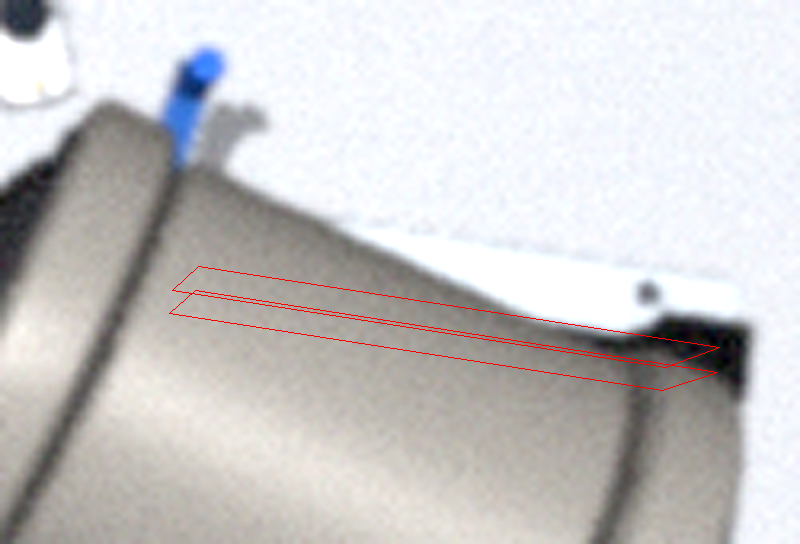

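```bash
cat >> plan.py <<'E'
piv=xc+cy[:2]*(.122-.0015)
def kq(t): return quat(Rtool(-up,np.cos(t)*cx+np.sin(t)*cy))
def kp(t,z,r=.070): return np.r_[piv+r*(np.sin(t)*cx-np.cos(t)*cy)[:2],z]
E
python3 - <<'E'
from plan import *
import pickle
np.set_printoptions(precision=4,suppress=True)
P=pickle.load(open("P0.pkl","rb"));p=P["top"]
k=atz(p,((207.5)/6.4-.5+312,63.5/6.4-.5+145),.123)
k5=pickle.load(open("P5.pkl","rb"))
r=env.cut_out(env.grab_frame("top"),"retainer_knob") if 0 else None
d=k[:2]-xc; print("knob",k,d@cx[:2],d@cy[:2])
T=1.34
print(kp(T,.2))
for t in(1.4,1.34,1,.6,.3,0,-.06): print(t,kp(t,.1),env.solve_ik(kp(t,.1),kq(t)))
E
```

```text
knob [ 0.6092 -0.1967  0.123 ] 0.06870396013144636 0.10537016439760304
[ 0.6085 -0.1975  0.2   ]
1.4 [ 0.61   -0.1936  0.1   ] [-0.427   0.6425  1.3254 -0.      1.1737 -1.6587]
1.34 [ 0.6085 -0.1975  0.1   ] [-0.4336  0.6421  1.3262 -0.      1.1733 -1.6053]
1 [ 0.5957 -0.2175  0.1   ] [-0.4708  0.6324  1.3446 -0.      1.1646 -1.3025]
0.6 [ 0.5733 -0.2339  0.1   ] [-0.5111  0.6067  1.3934 -0.      1.1415 -0.9428]
0.3 [ 0.5532 -0.2397  0.1   ] [-0.536   0.5793  1.4448 -0.      1.1175 -0.6677]
0 [ 0.5323 -0.2393  0.1   ] [-0.5538  0.5473  1.5039 -0.      1.0904 -0.3855]
-0.06 [ 0.5281 -0.2385  0.1   ] [-0.5564  0.5406  1.5162 -0.      1.0848 -0.3281]
```

```bash
python3 - <<'E'
from plan import *
import pickle
np.set_printoptions(precision=4,suppress=True)
T=1.34
env.move_ptp(kp(T,.21),kq(T))
env.gripper_to(.034,f_grip=4)
env.line_to(kp(T,.14),v=.15,threshold=6)
r=env.line_to(kp(T,.100),v=.06,threshold=4)
print(r,env.read_tcp_pos(),kp(T,.1),fc(),env.read_time())
P={n:env.grab_frame(n) for n in("side","top")}
from fit import draw
draw(P["side"],np.array([210,125]),9,(85,65),"k_side.png",[],1.8)
draw(P["top"],np.array([312,125]),6.4,(125,90),"k_top.png",[],2)
E
```

```text
False [ 0.6087 -0.1976  0.1002] [ 0.6085 -0.1975  0.1   ] [-0.2768  0.2602 -0.2218] 23.65
```

View pics/k_side.png

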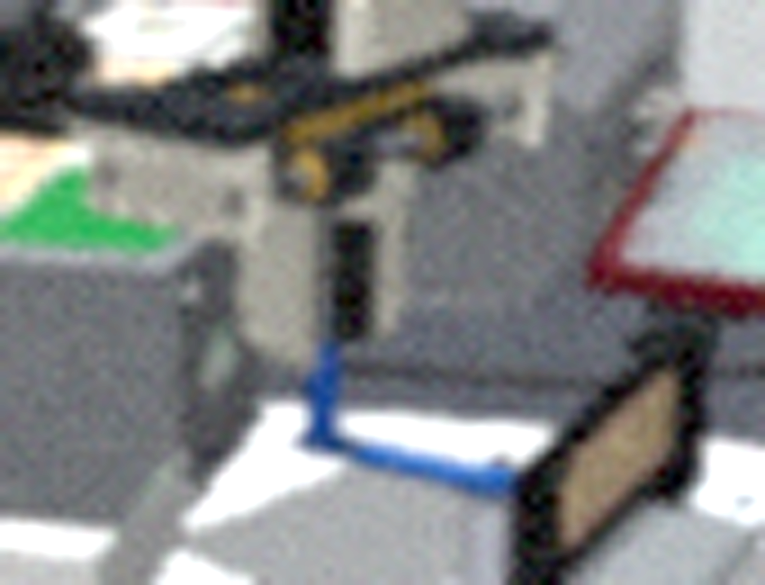

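View pics/k_top.png

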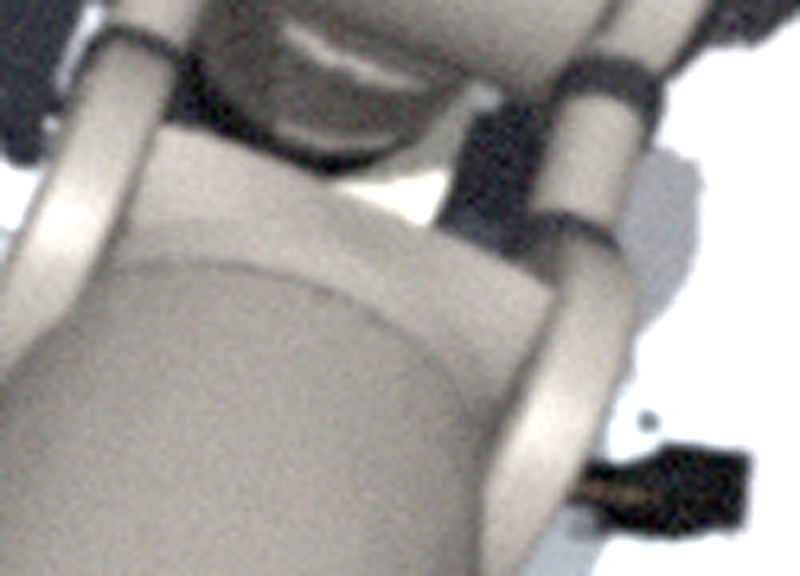

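```bash
python3 - <<'E'
from plan import *
np.set_printoptions(precision=4,suppress=True)
p=env.grab_frame("side");t=env.read_tcp_pos()
f=lambda X:(proj(p,X)-[210,125]+.5)*9-.5
Ty=R.from_quat(np.roll(env.read_orientation(),-1)).as_matrix()[:,1]
print("tcp",f(t),"tips",f(t+Ty*.017),f(t-Ty*.017), "knob top/base at tcp",f([t[0],t[1],.123]),f([t[0],t[1],.0895]),Ty)
# knob from side image, 4 cands
P0=__import__("pickle").load(open("P0.pkl","rb"))
r=lambda u,v:((u+.5)/9-.5+210,(v+.5)/9-.5+125)
k0=((207.5)/6.4-.5+312,63.5/6.4-.5+145)
print(tri(p,r(325,348),P0["top"],k0))
E
```

```text
tcp [[325.8369 409.3857]] tips [[297.3361 421.5769]] [[353.7802 397.4329]] knob top/base at tcp [[326.2418 349.8078]] [[325.6407 438.2626]] [ 0.3886  0.9214 -0.    ]
(array([ 0.6089, -0.1965,  0.124 ]), np.float64(2.920611606900896e-05))
```

```bash
python3 - <<'E'
from plan import *
np.set_printoptions(precision=4,suppress=True)
env.gripper_to(.0,f_grip=5)
print(env.read_grip_width(),fc(),env.read_tcp_pos(),env.read_time())
P={n:env.grab_frame(n) for n in("side",)}
from fit import draw
draw(P["side"],np.array([210,125]),9,(85,65),"k2_side.png",[],1.8)
E
```

```text
0.01186451816712717 [ 0.0177 -0.4194  0.7058] [ 0.6085 -0.1976  0.1001] 24.2917
```

View pics/k2_side.png

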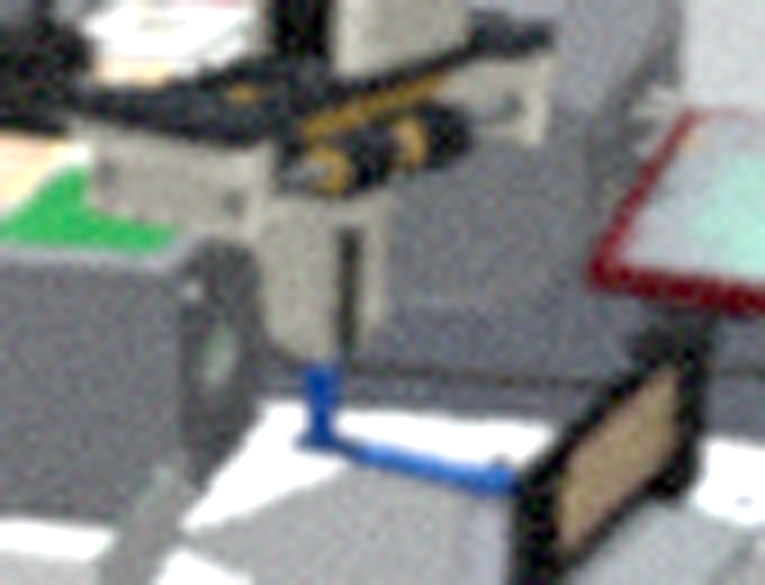

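```bash
python3 - <<'E'
from plan import *
np.set_printoptions(precision=4,suppress=True)
env.gripper_to(.0165,f_grip=5)
T=1.34; z=.099
for t in np.linspace(T,.12,9)[1:]:
    r=env.line_to(kp(t,z),v=.07,rot=kq(t),threshold=10)
    print(round(t,2),r,fc(),env.read_time())
    if r: break
E
```

```text
1.19 False [ 1.0799  0.2314 -0.0157] 24.9833
1.04 False [0.0528 0.3494 0.0983] 25.2833
0.88 False [ 0.2196  0.3305 -0.5357] 25.5833
0.73 False [ 0.212   0.3379 -0.1814] 25.8833
0.58 False [ 0.2141 -0.3159 -0.3613] 26.1833
0.42 False [ 0.4395 -0.2005 -0.4107] 26.4833
0.27 False [0.6526 0.1124 0.0478] 26.7833
0.12 False [ 0.7271 -0.1991 -0.2727] 27.0833
```

```bash
python3 - <<'E'
from plan import *
import pickle
np.set_printoptions(precision=4,suppress=True)
z=.099
for t in(.06,0,-.04,-.08):
    r=env.line_to(kp(t,z),v=.03,rot=kq(t),threshold=5)
    print(t,r,fc(),env.read_tcp_pos(),env.read_time())
    if r: break
P={n:env.grab_frame(n) for n in("side","top")}
from fit import draw
draw(P["side"],np.array([210,125]),9,(85,65),"e_side.png",[],1.8)
E
```

```text
0.06 False [ 0.7821 -0.4867 -0.3751] [ 0.5368 -0.2398  0.099 ] 27.375
0 False [-1.0167  0.2489  0.0178] [ 0.5324 -0.2393  0.099 ] 27.6667
-0.04 False [ 4.5148  1.1361 -0.8039] [ 0.5306 -0.2389  0.0991] 27.9167
-0.08 False [ 9.981   1.5768 -5.4335] [ 0.5292 -0.2384  0.0993] 28.1667
```

View pics/e_side.png

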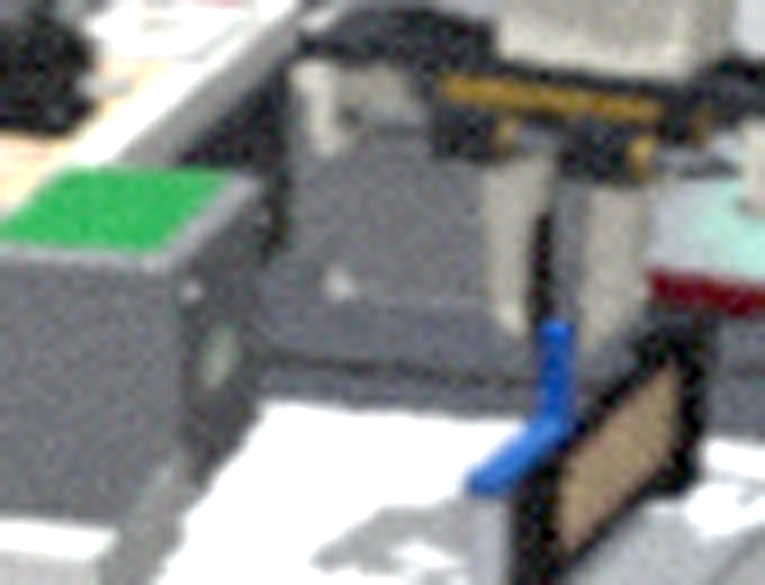

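The arm lies along the boat and pushes back with about 10 N, so it's on its stop. I'll back off to zero load, open, leave straight up and check.

```bash
python3 - <<'E'
from plan import *
import pickle
np.set_printoptions(precision=4,suppress=True)
env.line_to(kp(-.02,.099),v=.03,rot=kq(-.02)); print(fc())
env.gripper_to(.032,f_grip=10)
env.line_to(kp(-.02,.2),v=.12); print(fc())
env.movej([-1.468,0.342,1.524,0,1.275,-.146])
env.sleep(.2)
P={n:env.grab_frame(n) for n in("side","top")}
pickle.dump(P,open("P6.pkl","wb"))
from fit import draw
S=[]
C=np.array([*(xc-.0033*cy[:2]),.05])
for xo in(-.0045,.0045):
    Q=[C+a*up+b*cy+xo*cx for a,b in((-.028,-.095),(.028,-.095),(.028,.095),(-.028,.095))]
    S+=[(Q[i],Q[(i+1)%4],(0,0,255)) for i in range(4)]
draw(P["side"],np.array([210,125]),9,(85,65),"f_side.png",[],1.8)
draw(P["top"],np.array([312,145]),6.4,(125,85),"f_top.png",S,1.8)
save(P["top"],"top6.png")
for n in P:
    for k in("retainer_knob","retainer_pivot","boat_centre"):
        q=env.pinpoint(P[n],k)[:1]; print(n,k,[(a["centre"],a["confidence"]) for a in q], [ ((atz(P[n],a["centre"],.05 if k[0]=='b' else .109)[:2]-xc)@np.c_[cx[:2],cy[:2]]) for a in q])
P0=pickle.load(open("P0.pkl","rb"))
print(env.read_time(),fc())
E
```

```text
[0.8491 0.3574 0.412 ]
[-0.3396 -0.0513  0.302 ]
side retainer_knob [([271.6, 160.7], 0.57)] [array([0.0177, 0.0001])]
side retainer_pivot [([268.4, 173.4], 0.58)] [array([-0.0182,  0.1272])]
side boat_centre [([277.4, 174.3], 0.78)] [array([ 0.0069, -0.0354])]
top retainer_knob [([172.6, 256.1], 0.54)] [array([-0.2204,  0.4512])]
top retainer_pivot [([333.7, 184.5], 0.98)] [array([-0.0009,  0.1169])]
top boat_centre [([379.2, 193.3], 0.87)] [array([ 0.0067, -0.0014])]
32.425 [-0.6498  0.6886  0.3014]
```

View pics/f_side.png

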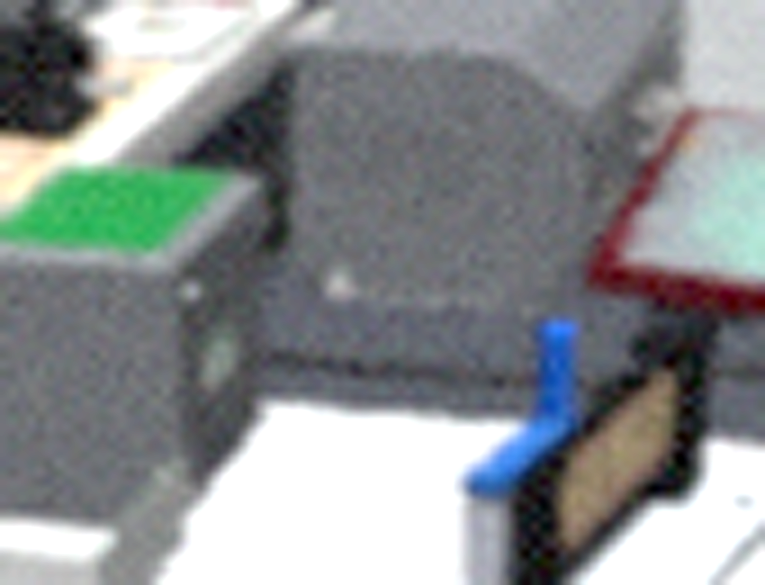

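View pics/f_top.png

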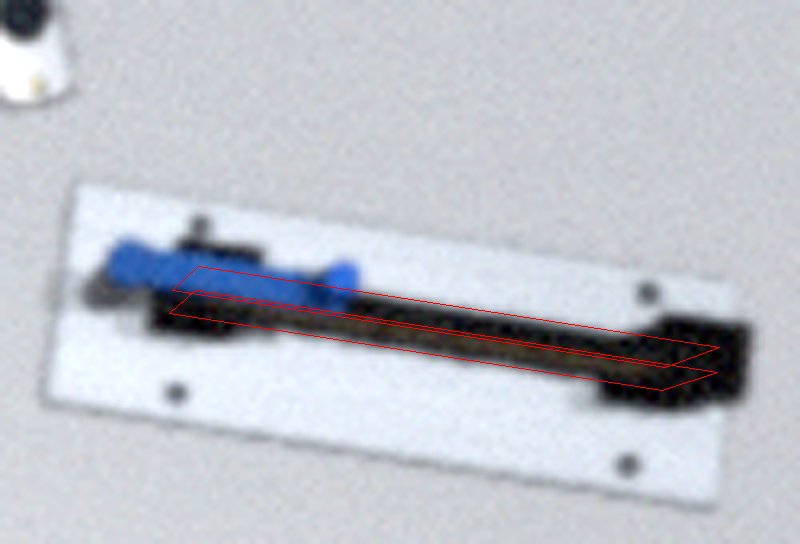

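View pics/top6.png

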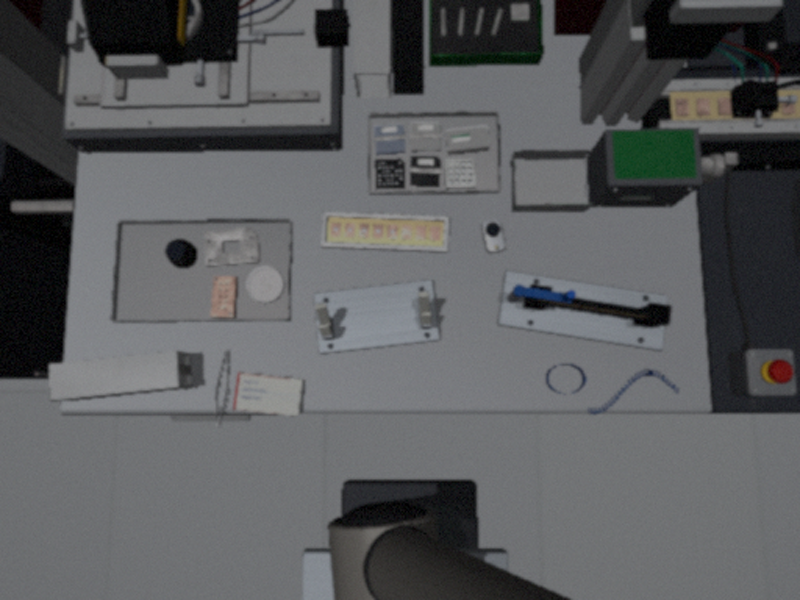

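```bash
python3 -c "
from station import env
env.close_job();print(env.read_time())"
```

```text
the job is handed in; nothing more can be done
the job is handed in; nothing more can be done
```

I seated the strip boat on the carrier's stops and swung the retainer arm shut against its stop. I handed the job in at about 32 s; no verdict is reported.

**What I did**
- I gripped the boat at its upper edge and drew it 55 mm out along the slope. I then turned it upright and lowered it into the guides.
- On the way down its +y end touched a guide, with up to 6 N of side force. I shifted it 3.3 mm along the carrier, and it then slid down freely.
- I released it only once it rested on the stops. I then swung the retainer shut by its knob until it pushed back with about 10 N, opened the gripper and moved the arm back to its start pose.

**Last checks**
- **Boat height:** the stops pushed back with about 6 N at 0.5 mm above the calculated seat height.
- **Pictures:** they show the boat upright in both guides with the blue arm lying along its upper edge. To the eye, the silver boat, note pad, tweezers and loupe have not moved; I did not measure them. The gripper touches nothing.

**What disagreed**
- **Carrier position:** the camera estimate along the carrier's length was about 3 mm off the position found by touch.
- **Network readings:** the boat-centre reading in the last top view was about 7 mm off across the boat. The slot leaves the boat less than 2 mm of play there, so I did not trust it. The knob reading in that view was plainly false.
- **Base sizes:** in the pictures the carrier and stand bases measured about 5 mm narrower than stated.

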